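# Dress the watchmaker's counter display

## Task

Dress the display on the blue mat: put the orange-edged watch case in the middle of the round walnut plinth and the cream block with the steel wristwatch centred on top of that case, stand the copper alarm clock in the middle of the square marble plinth, and stand the green clock carton on the mat, in the middle, halfway between the two plinths. Everything stands upright, nothing gets knocked over, and the blue-edged case and the black loupe stay where they are.

Things in the scene. Friction and masses are not known exactly. Their poses are not given: they have to be found in the camera images.
- mat: Dark blue flat display mat, 100 x 360 mm, 1 mm thin and look only: things set on it rest at bench height (z = 0). Fixed. Origin: its centre; y along its length, z up. The two plinths stand on its long centre line, 140 mm either side of its centre, either one at either end, so its centre is the point halfway between them.
- walnut: Round dark-brown wooden plinth, 90 mm diameter, 20 mm high, fixed. Origin: centre of its underside on the bench; top 20 mm above it.
- marble: Square pale marble plinth, 78 x 78 mm, 20 mm high, fixed. Origin: centre of its underside on the bench; top 20 mm above it.
- orange_case: octagonal black watch case with flat top, 56 mm across its flats, 36 mm high, its upper 8 mm and the edge of its top bright orange. Origin: centre of its underside; x and y axes square to flats (the flats face every 45 deg), z up. Loose, about 0.12 kg.
- watch_block: Cream display block 52 (x) x 42 (y) x 28 mm high with a steel wristwatch on top (round head of 36 mm diameter, white dial, to 37 mm above the underside; steel strap along x). Grip it across the flat y sides, 42 mm. Origin: centre of its underside; z up. Loose, about 0.10 kg. Which way it is turned does not matter.
- clock: Copper round alarm clock on a foot 44 (x) x 56 (y) x 12 mm: drum of 76 mm diameter, 40 mm deep along x, its axis 48 mm above the underside, top at 86 mm; white dial at +x. Grip across dial and back, 40 mm, about 64 mm above the underside (lower, the gripper meets its top). Origin: centre of the foot's underside; z up. Loose, about 0.22 kg. May face any way.
- carton: Green and white closed clock carton, 50 (x) x 74 (y) x 76 mm high. Grip it across x, 50 mm. Origin: centre of its underside; z up. Loose, about 0.16 kg. Which way it is turned does not matter.
- blue_case: octagonal black watch case with flat top, 56 mm across its flats, 36 mm high, its upper 8 mm and the edge of its top bright blue. Origin: centre of its underside; x and y axes square to flats (the flats face every 45 deg), z up. Loose, not part of the display: leave it where it is.
- loupe: Black cone-shaped watchmaker's loupe with a brass band at its foot, 38 mm diameter at the foot, 32 mm high. Origin: centre of its underside. Loose; leave it where it is.
Mind the look-alikes: they are no part of the job. Several things look just like the clock: the one meant starts farthest to the robot's left.

How it is judged (in metres and radians):
At the end, for the whole second after the job is handed in: Upright, released, at rest on their supports: orange case within 12 mm of the walnut plinth's centre, block within 10 mm of the case's centre, clock within 12 mm of the marble plinth's, carton on the bench within 15 mm of the mat's; blue case and loupe within 20 mm of their starts (horizontal distance between orange_case and walnut below 0.012 m and z of orange_case in the frame of walnut between 0.015 and 0.025 m and angle between each of orange_case, watch_block, clock, carton's own z axis and vertical below 0.12 rad and linear speed of each of orange_case, watch_block, clock, carton below 0.02 m/s and angular speed of each of orange_case, watch_block, clock, carton below 0.2 rad/s and horizontal distance between watch_block and orange_case below 0.01 m and z of watch_block in the frame of orange_case between 0.031 and 0.041 m and horizontal distance between clock and marble below 0.012 m and z of clock in the frame of marble between 0.015 and 0.025 m and horizontal distance between carton and mat below 0.015 m and z of carton in the frame of mat between -0.005 and 0.005 m and distance of each of blue_case, loupe from where it was at the start of the episode below 0.02 m); the robot touches nothing.
It fails at once if one of the display pieces, the blue-edged case or the loupe is knocked over (angle between any of orange_case, watch_block, clock, carton, blue_case, loupe's own z axis and vertical above 0.7 rad).
It fails at once if the blue-edged case or the loupe is moved more than 30 mm (distance of any of blue_case, loupe from where it was at the start of the episode above 0.03 m).
It also fails if it takes over 99 s, if anything falls off the work surface, if the arm or the gripper's body presses on something with over 40 N, if the wrist force passes 120 N, or if a joint passes its speed limit or range.

## Robot

A 7-joint arm with a two-finger parallel gripper is mounted at the origin on the work surface. World frame = base frame: x ahead of the robot, y to its left, z up, the work surface at z = 0. Lengths are in mm, angles in rad, forces in N, time in s.
With the tool pointing down it reaches from about 425 to 975 mm from the base axis. Payload 16.7 kg.
Tool frame: the origin (TCP) lies midway between the tips of the shut fingers; the grasp point (between the pads) lies bot.pinch_z behind it (bot.pinch_z is the distance from the TCP to the grasp point, in mm); z points along the fingers, y is the line along which they close (so a half turn about z gives the same grasp; the last joint's range is limited). The gripper opens to 85 mm and grips with 20 to 120 N. Pads are 22 mm wide; open, the fingers measure 114 mm over their backs; the gripper's body (76 mm by 85 mm) begins 54 mm behind the grasp point. The pads swing forward as they close: fully open they stand 13 mm farther back than shut.
Start: joints at [1.065, 0.426, 0.074, 1.606, -0.034, 1.111, -0.067], TCP at [235.097, -632.697, 231.302] pointing down, gripper open.
Joint ranges: [-2.85, 2.85], [-0.5, 2.14], [-1.23, 1.37], [0.21, 2.46], [-1.02, 4.16], [0.16, 2.05], [-2.73, 2.73]. Speed limits (rad/s): [1.89, 1.89, 2.39, 2.39, 3.01, 3.01, 3.01].

## Interface

Orientations are given as a 3x3 rotation matrix whose columns are the frame's x, y, z axes.
In Python, from station import bot, optics gives the robot as it stands.
- The arm moves only by the tool servo_tool, never from a script. Its argument "targets" is a list of rows, each an object with "translation": the shift along the tool's x, y, z in mm, a list of three; "roll": the turn about the tool's z in degrees; "fingers": the closure, from 0 (fully open) to 1 (shut). A call has exactly 5 rows; each row shifts and turns the commanded pose from where the row before left it, along the tool's axes as they then stand; what a row does not reach is not made up. A row lasts 1/8 s, in which the tool goes at most 62.5 mm and 10.7 degrees, less where a joint would pass 70% of its speed; a pose out of reach is approached as far as the arm can. A call is refused whole if a number of a shift passes 62.5 or a number of a turn 10.7, either way. A call with a gripper value outside its range is refused whole. The fingers move at their own pace and stop on an object; the grip force is fixed at half the most. Time passes only in rows, so rows that do not move let the fingers close, or fill a call up. It gives the time, the measured TCP pose, the force, the opening and the grip force at its end, in the units of the state.
- bot.get_obs(): the state, without advancing time (a new reading comes with each control period).
- optics.snapshot(name): name is "scene" or "top"; returns (picture, depth): 480x640x3 uint8, blue, green, red; 480x640 float32, mm along the optical axis (not along the pixel's ray), 0 where there is no reading.
- optics.camera_params(name): a dict with "vertical_fov" (degrees; the focal length in pixels is half the picture's height over the tangent of half this angle, whatever the lens; pixels are square), "cx", "cy" (the principal point, pixels), "T" (4x4, takes a point from camera to world coordinates). Camera axes: x right, y down, z forward; pixel columns grow to the right and rows downward; lengths in mm; the calibration is good to about 2 mm. A picture is of the moment at which its call begins. camera_params takes no time and is no camera call.
- bot.job_done(): hands the job in; it is judged then, once.
The state is a dict: "clock": time; "qpos": joint angles; "qvel": joint speeds; "effort": joint torques, N m; "eef_pos": TCP position; "orientation": TCP orientation; "contact_force": force on the tool from outside, world axes, zero at the start; "wrist_torque": the same for the moment, N m; "grip_width": opening from 0.0 (shut) to 1.0 (fully open); "grasp_force": force on a finger pad.
Only numpy, scipy, OpenCV 4.12 (cv2) and the standard library are available. Lean on these libraries where they do the work, as an engineer would, in place of code of your own. Each camera call takes 0.05 s, during which the arm holds its last target. There are 200 camera calls.

## Working session

There is one attempt and no reset: what is moved stays moved. The work goes in short steps, Python scripts to look and compute and a tool call to move; the robot and the scene stay as the last step left them, time stands still between calls to the robot, and variables do not carry over. Pictures are saved under pics/ and viewed, at most 14 in all, crops included, and the job is handed in when it is done.

Besides the shell and the picture viewer there is one more tool, called after "Request:" as a command line: name --argument value ..., lists and objects as JSON in quotes. servo_tool: Moves the arm, as the interface text tells. Its arguments: {"type":"object","properties":{"targets":{"type":"array"}},"required":["targets"]}

```bash
mkdir -p pics; ls; python3 - <<'E'
from station import bot, optics
import cv2, numpy as np
np.set_printoptions(precision=3,suppress=True)
print(bot.pinch_z, bot.get_obs())
for n in("scene","top"):
    p,d=optics.snapshot(n); cv2.imwrite(f"pics/{n}0.png",p); np.save(f"{n}_d.npy",d); np.save(f"{n}_p.npy",p)
    c=optics.camera_params(n); print(n,c,d.min(),d.max())
E
```

```text
pics
18.700000000000003 {'clock': 0.0, 'qpos': array([ 1.065,  0.427,  0.074,  1.607, -0.034,  1.111, -0.067]), 'qvel': array([-0.001,  0.001, -0.   , -0.001, -0.001, -0.001,  0.   ]), 'effort': array([ -0.001, -94.984,   3.76 , -46.352,   0.019,   0.01 ,  -0.   ]), 'eef_pos': array([ 234.976, -632.333,  230.574]), 'orientation': array([[ 0.937,  0.348, -0.001],
       [ 0.348, -0.937,  0.001],
       [-0.   , -0.001, -1.   ]]), 'contact_force': array([ 0.529, -0.606, -0.068]), 'wrist_torque': array([ 0.038, -0.007, -0.014]), 'grasp_force': 0.0, 'grip_width': 1.001516842603087}
scene {'vertical_fov': 52.69032040029966, 'cx': 315.369682849495, 'cy': 241.77807660478706, 'T': array([[ -0.681,   0.604,  -0.413, 889.587],
       [  0.732,   0.565,  -0.381, 357.838],
       [  0.004,  -0.562,  -0.827, 748.621],
       [  0.   ,   0.   ,   0.   ,   1.   ]])} 0.0 2763.677
top {'vertical_fov': 54.24210860439371, 'cx': 326.18522526433577, 'cy': 242.61472023068907, 'T': array([[   0.014,   -0.987,    0.162,  370.128],
       [  -1.   ,   -0.014,    0.001,  -13.618],
       [   0.002,   -0.162,   -0.987, 1047.243],
       [   0.   ,    0.   ,    0.   ,    1.   ]])} 0.0 2008.4083
```

View pics/scene0.png

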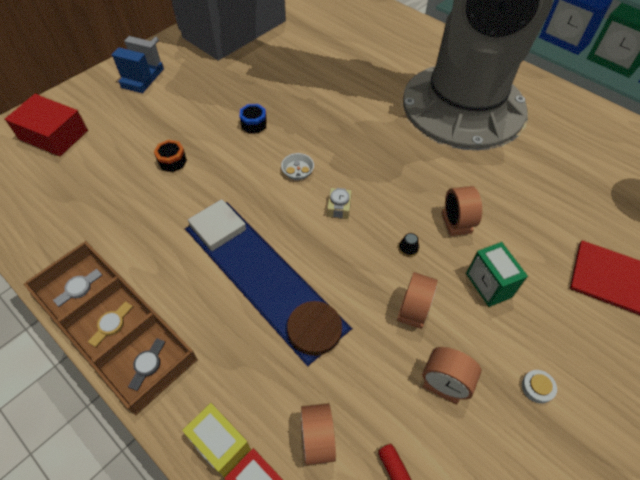

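View pics/top0.png

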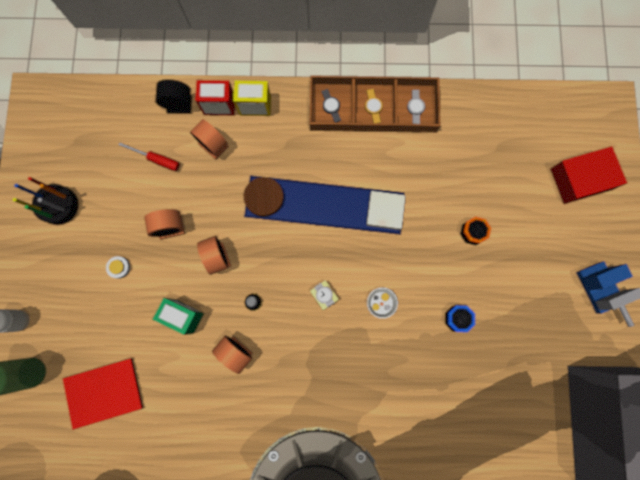

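The top view shows the walnut plinth at about (264,197), the marble plinth at (386,210), the orange case at (476,230) and the block at (324,294). The carton is at (177,316), the blue case at (460,318) and the loupe at (252,301). Clocks stand at (164,222), (209,138), (212,255) and (231,353); the leftmost, at (164,222), is the one meant. The scene view shows the same things, with that clock at (450,375).

```bash
cat > h.py <<'E'
import numpy as np, cv2
from station import bot, optics
np.set_printoptions(precision=1,suppress=True)
def cloud(n,d):
    c=optics.camera_params(n); f=240/np.tan(np.radians(c["vertical_fov"]/2))
    v,u=np.mgrid[:480,:640]
    P=np.stack([(u-c["cx"])/f*d,(v-c["cy"])/f*d,d],-1)
    W=P@c["T"][:3,:3].T+c["T"][:3,3]; W[d<=0]=np.nan
    return W
def top(W,xy,r,zlo,zhi):
    m=(np.hypot(W[...,0]-xy[0],W[...,1]-xy[1])<r)&(W[...,2]>zlo)&(W[...,2]<zhi)
    return W[m]
def rect(Q):
    (c,s,a)=cv2.minAreaRect(Q[:,:2].astype(np.float32)); return np.array(c),np.array(s),a
E
python3 - <<'E'
from h import *
C={n:cloud(n,np.load(n+"_d.npy")) for n in("top","scene")}
seeds=dict(walnut=(264,197,55,14,30),marble=(386,210,60,14,30),orange=(476,230,45,28,45),block=(324,294,45,20,34),head=(324,294,45,34.5,45),carton=(177,316,60,66,90),
 blue=(460,318,45,28,45),loupe=(252,301,35,10,45),clock=(164,222,60,70,100),clk_all=(164,222,60,20,100),c2=(209,138,60,10,100),c3=(212,255,55,10,100),c4=(231,353,60,10,100))
for k,(u,v,r,a,b) in seeds.items():
    xy=C["top"][v-2:v+3,u-2:u+3,:].reshape(-1,3); xy=np.nanmedian(xy,0)
    print(k,"seed",xy)
    for n in C:
        Q=top(C[n],xy,r,a,b)
        if len(Q)<5: print("  ",n,len(Q));continue
        c,s,an=rect(Q); print("  ",n,len(Q),"c",c,"mean",Q.mean(0),"s",s,"a %.1f"%an,"z",np.percentile(Q[:,2],[5,50,95]))
for n in C: print(n,"table z",np.nanpercentile(C[n][200:300,200:300,2],[5,30,50]))
# mat by colour
for n in C:
    p=np.load(n+"_p.npy").astype(int); m=(p[...,0]>p[...,2]+30)&(p[...,0]>p[...,1]+25)
    W=C[n]; m&=(np.abs(W[...,2])<8)&(W[...,0]>480)&(np.abs(W[...,1])<300)
    Q=W[m]; print("mat",n,len(Q),*rect(Q),Q.mean(0))
E
```

```text
walnut seed [641.2 128.7  20.5]
   top 1208 c [644.5 131.2] mean [643.9 130.9  20.1] s [88.7 86.2] a 1.8 z [16.7 20.1 23.2]
   scene 2249 c [647.2 132.5] mean [648.  133.9  20.2] s [89.8 88.2] a 41.6 z [18.  20.2 22.3]
marble seed [ 614.8 -146.6   20. ]
   top 1179 c [ 616.9 -147. ] mean [ 616.  -146.6   19.9] s [78.4 79.3] a 83.0 z [16.6 19.9 23.1]
   scene 1469 c [ 618.7 -145.4] mean [ 619.9 -143.4   20. ] s [80.2 78.8] a 82.6 z [17.3 20.2 22.3]
orange seed [ 568.6 -341.8   36.6]
   top 562 c [ 570.9 -345.9] mean [ 570.  -344.7   35.9] s [55.8 58.2] a 30.3 z [32.4 36.  39.3]
   scene 544 c [ 572.7 -345. ] mean [ 573.1 -341.2   35.6] s [58.5 58.8] a 28.0 z [29.8 36.1 38.2]
block seed [424.   -9.8  37.8]
   top 253 c [423.2  -9.9] mean [422.5 -10.   28.5] s [53.3 41.8] a 35.3 z [24.8 28.4 32.2]
   scene 286 c [424.7  -8.5] mean [433.2  -2.   28. ] s [57.3 41.9] a 35.7 z [22.  28.2 32.8]
head seed [424.   -9.8  37.8]
   top 212 c [424.1  -9.8] mean [423.6 -10.1  37.4] s [34.3 34.4] a 0.5 z [35.  37.3 40.3]
   scene 223 c [424.7  -7.5] mean [425.   -8.1  37.3] s [35.9 35.1] a 47.7 z [3
[... 1280 characters left out ...]
9.2  76.8] s [75.1 42.4] a 49.3 z [54.7 80.7 87. ]
c3 seed [498.7 223.1  85.8]
   top 859 c [504.2 229. ] mean [501.1 224.4  71.7] s [74.9 42.7] a 22.8 z [29.7 78.4 87. ]
   scene 1359 c [508.9 231.9] mean [519.7 236.2  69.7] s [71.1 43.6] a 22.4 z [12.7 77.9 86.5]
c4 seed [301.4 174.3  86. ]
   top 943 c [297.6 177.6] mean [298.7 174.3  71.7] s [75.1 43.1] a 50.7 z [26.8 78.6 87.2]
   scene 1498 c [298.8 180.1] mean [311.1 184.9  60.8] s [79.8 44.9] a 51.9 z [12.3 66.7 85.9]
top table z [-2.8 -0.5  0.7]
scene table z [-1.4  0.3  1.2]
mat top 3606 [631.1  -5.8] [350.6  94.8] 84.36956024169922 [628.3  -6.2   1.3]
mat scene 5359 [633.2  -6.3] [353.8  95.6] 84.40694427490234 [636.5  -1.4   1.5]
```

```bash
cat > plan.py <<'E'
# usage: plan.py x y z phi fingers nrows : rows (tool axes) from the measured pose to the target
import sys; from h import *
x,y,z,phi,fi,n=map(float,sys.argv[1:7]); n=int(n)
o=bot.get_obs(); R=o["orientation"]; p=o["eef_pos"]
ph=np.degrees(np.arctan2(R[1,0],R[0,0]))
d=(np.array([x,y,z])-p); dr=-(phi-ph)
print("t %.2f"%o["clock"],"p",p,"phi %.1f"%ph,"tilt",R[:,2]*57.3,"q",np.round(o["qpos"],2),"w %.2f g %.1f"%(o["grip_width"],o["grasp_force"]),"d",d,"roll %.1f"%dr)
w=np.array([min(1,(min(i,n-1-i)+1)/3) for i in range(n)]); w/=w.sum(); a=np.radians(ph)
for k in w:
    X=np.array([np.cos(a),np.sin(a),0]);Y=np.array([np.sin(a),-np.cos(a),0])
    t=np.array([X@d,Y@d,-d[2]])*k; print('{"translation":[%.1f,%.1f,%.1f],"roll":%.1f,"fingers":%g},'%(*t,dr*k,fi)); a-=np.radians(dr*k)
E
python3 plan.py 572 -345.5 130 29 0 10
```

```text
t 0.10 p [ 234.9 -632.4  230.7] phi 20.4 tilt [ -0.    0.1 -57.3] q [ 1.1  0.4  0.1  1.6 -0.   1.1 -0.1] w 1.00 g 0.0 d [ 337.1  286.9 -100.7] roll -8.6
{"translation":[17.3,-6.3,4.2],"roll":-0.4,"fingers":0},
{"translation":[34.7,-12.4,8.4],"roll":-0.7,"fingers":0},
{"translation":[52.3,-18.0,12.6],"roll":-1.1,"fingers":0},
{"translation":[52.7,-17.0,12.6],"roll":-1.1,"fingers":0},
{"translation":[53.0,-16.0,12.6],"roll":-1.1,"fingers":0},
{"translation":[53.3,-15.0,12.6],"roll":-1.1,"fingers":0},
{"translation":[53.5,-14.0,12.6],"roll":-1.1,"fingers":0},
{"translation":[53.8,-13.0,12.6],"roll":-1.1,"fingers":0},
{"translation":[36.0,-8.0,8.4],"roll":-0.7,"fingers":0},
{"translation":[18.1,-3.8,4.2],"roll":-0.4,"fingers":0},
```

Request:
servo_tool --targets '[{"translation": [17,-6,4],"roll": -0.4,"fingers": 0},{"translation": [35,-12,8],"roll": -0.7,"fingers": 0},{"translation": [52,-18,13],"roll": -1.1,"fingers": 0},{"translation": [53,-17,13],"roll": -1.1,"fingers": 0},{"translation": [53,-16,13],"roll": -1.1,"fingers": 0}]'

```text
clock: 0.72
eef_pos: [405.6, -487.2, 179.7]
orientation: [[0.907, 0.421, 0.0], [0.421, -0.907, 0.0], [0.0, -0.0, -1.0]]
contact_force: [1.5, -0.9, 0.2]
grip_width: 0.998
grasp_force: 0.0
```

Request:
servo_tool --targets '[{"translation": [53,-15,13],"roll": -1.1,"fingers": 0},{"translation": [53,-14,13],"roll": -1.1,"fingers": 0},{"translation": [54,-13,13],"roll": -1.1,"fingers": 0},{"translation": [36,-8,8],"roll": -0.7,"fingers": 0},{"translation": [18,-4,4],"roll": -0.4,"fingers": 0}]'

```text
clock: 1.35
eef_pos: [572.8, -342.6, 128.4]
orientation: [[0.871, 0.491, -0.001], [0.491, -0.871, 0.001], [0.0, -0.001, -1.0]]
contact_force: [-0.9, 0.1, -0.5]
grip_width: 1.0
grasp_force: 0.0
```

```bash
python3 plan.py 572 -345.5 8 29 0 5
```

```text
t 1.35 p [ 572.8 -342.6  128.4] phi 29.4 tilt [ -0.    0.1 -57.3] q [ 0.5  0.5 -0.1  1.7  0.1  0.9 -0.7] w 1.00 g 0.0 d [  -0.8   -2.9 -120.4] roll 0.4
{"translation":[-0.2,0.2,13.4],"roll":0.0,"fingers":0},
{"translation":[-0.5,0.5,26.8],"roll":0.1,"fingers":0},
{"translation":[-0.7,0.7,40.1],"roll":0.1,"fingers":0},
{"translation":[-0.5,0.5,26.8],"roll":0.1,"fingers":0},
{"translation":[-0.2,0.2,13.4],"roll":0.0,"fingers":0},
```

Request:
servo_tool --targets '[{"translation": [-0.5,0.5,14],"roll": 0,"fingers": 0},{"translation": [-0.5,0.5,27],"roll": 0,"fingers": 0},{"translation": [-0.6,0.6,39],"roll": 0,"fingers": 0},{"translation": [-0.5,0.5,27],"roll": 0,"fingers": 0},{"translation": [0,0,13],"roll": 0,"fingers": 0}]'

```text
clock: 1.98
eef_pos: [568.1, -350.0, 7.4]
orientation: [[0.874, 0.486, -0.002], [0.486, -0.874, 0.0], [-0.002, -0.002, -1.0]]
contact_force: [0.1, 0.4, 0.5]
grip_width: 1.001
grasp_force: 0.0
```

Request:
servo_tool --targets '[{"translation": [0,0,0],"roll": 0,"fingers": 0},{"translation": [0,0,0],"roll": 0,"fingers": 1},{"translation": [0,0,0],"roll": 0,"fingers": 1},{"translation": [0,0,0],"roll": 0,"fingers": 1},{"translation": [0,0,0],"roll": 0,"fingers": 1}]'

```text
clock: 2.6
eef_pos: [571.0, -349.2, 10.8]
orientation: [[0.873, 0.488, 0.002], [0.488, -0.873, -0.001], [0.001, 0.002, -1.0]]
contact_force: [-0.9, 0.4, 6.3]
grip_width: 0.638
grasp_force: 63.9
```

```bash
python3 plan.py 572 -345.5 110 29 1 5; python3 - <<'E'
from h import *
p,d=optics.snapshot("scene"); cv2.imwrite("pics/g1.png",p[80:280,80:400])
E
```

```text
t 2.60 p [ 571.  -349.2   10.8] phi 29.2 tilt [  0.1  -0.1 -57.3] q [ 0.5  0.7 -0.1  1.8  0.1  0.7 -0.7] w 0.64 g 63.9 d [ 1.   3.7 99.2] roll 0.2
{"translation":[0.3,-0.3,-11.0],"roll":0.0,"fingers":1},
{"translation":[0.6,-0.6,-22.0],"roll":0.0,"fingers":1},
{"translation":[0.9,-0.9,-33.1],"roll":0.1,"fingers":1},
{"translation":[0.6,-0.6,-22.0],"roll":0.0,"fingers":1},
{"translation":[0.3,-0.3,-11.0],"roll":0.0,"fingers":1},
```

View pics/g1.png

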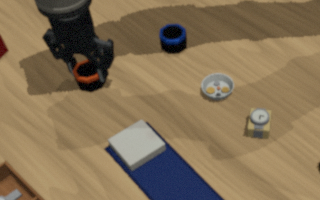

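The picture shows the gripper shut on the orange case at crop (88,75), which is still upright; the width of 0.64 × 85 = 54 mm fits its flats. Next I lift and carry it.

Request:
servo_tool --targets '[{"translation": [0,0,-10],"roll": 0,"fingers": 1},{"translation": [0,0,-22],"roll": 0,"fingers": 1},{"translation": [0,0,-35],"roll": 0,"fingers": 1},{"translation": [0,0,-22],"roll": 0,"fingers": 1},{"translation": [0,0,-10],"roll": 0,"fingers": 1}]'

```text
clock: 3.28
eef_pos: [571.2, -349.2, 111.2]
orientation: [[0.873, 0.488, 0.003], [0.488, -0.873, -0.001], [0.002, 0.003, -1.0]]
contact_force: [0.6, 0.3, -1.6]
grip_width: 0.643
grasp_force: 63.5
```

```bash
python3 plan.py 643.5 130.7 100 29 1 15
```

```text
t 3.27 p [ 571.2 -349.2  111.2] phi 29.2 tilt [  0.2  -0.1 -57.3] q [ 0.5  0.5 -0.1  1.7  0.1  0.9 -0.7] w 0.64 g 63.5 d [ 72.3 479.9 -11.2] roll 0.2
{"translation":[7.6,-9.8,0.3],"roll":0.0,"fingers":1},
{"translation":[15.2,-19.7,0.6],"roll":0.0,"fingers":1},
{"translation":[22.8,-29.5,0.9],"roll":0.0,"fingers":1},
{"translation":[22.8,-29.5,0.9],"roll":0.0,"fingers":1},
{"translation":[22.8,-29.5,0.9],"roll":0.0,"fingers":1},
{"translation":[22.8,-29.5,0.9],"roll":0.0,"fingers":1},
{"translation":[22.8,-29.5,0.9],"roll":0.0,"fingers":1},
{"translation":[22.8,-29.6,0.9],"roll":0.0,"fingers":1},
{"translation":[22.8,-29.6,0.9],"roll":0.0,"fingers":1},
{"translation":[22.8,-29.6,0.9],"roll":0.0,"fingers":1},
{"translation":[22.8,-29.6,0.9],"roll":0.0,"fingers":1},
{"translation":[22.8,-29.6,0.9],"roll":0.0,"fingers":1},
{"translation":[22.8,-29.6,0.9],"roll":0.0,"fingers":1},
{"translation":[15.2,-19.7,0.6],"roll":0.0,"fingers":1},
{"translation":[7.6,-9.9,0.3],"roll":0.0,"fingers":1},
```

Request:
servo_tool --targets '[{"translation": [8,-10,0],"roll": 0,"fingers": 1},{"translation": [15,-20,0],"roll": 0,"fingers": 1},{"translation": [23,-29,1],"roll": 0,"fingers": 1},{"translation": [23,-30,1],"roll": 0,"fingers": 1},{"translation": [23,-29,1],"roll": 0,"fingers": 1}]'

```text
clock: 3.9
eef_pos: [592.7, -198.4, 104.3]
orientation: [[0.873, 0.488, -0.002], [0.488, -0.873, 0.001], [-0.001, -0.001, -1.0]]
contact_force: [-0.0, -0.3, -0.8]
grip_width: 0.638
grasp_force: 63.5
```

Request:
servo_tool --targets '[{"translation": [23,-30,1],"roll": 0,"fingers": 1},{"translation": [23,-29,1],"roll": 0,"fingers": 1},{"translation": [23,-30,1],"roll": 0,"fingers": 1},{"translation": [22,-29,1],"roll": 0,"fingers": 1},{"translation": [23,-30,1],"roll": 0,"fingers": 1}]'

```text
clock: 4.53
eef_pos: [619.7, -13.9, 99.3]
orientation: [[0.873, 0.488, -0.002], [0.488, -0.873, 0.0], [-0.001, -0.001, -1.0]]
contact_force: [1.5, -0.1, -0.7]
grip_width: 0.64
grasp_force: 63.5
```

Request:
servo_tool --targets '[{"translation": [23,-29,1],"roll": 0,"fingers": 1},{"translation": [22,-30,1],"roll": 0,"fingers": 1},{"translation": [23,-30,1],"roll": 0,"fingers": 1},{"translation": [15,-20,1],"roll": 0,"fingers": 1},{"translation": [7,-9,0],"roll": 0,"fingers": 1}]'

```text
clock: 5.15
eef_pos: [641.0, 132.5, 95.7]
orientation: [[0.872, 0.489, -0.001], [0.489, -0.872, 0.0], [-0.001, -0.001, -1.0]]
contact_force: [-0.2, -0.4, -1.2]
grip_width: 0.643
grasp_force: 63.5
```

```bash
python3 plan.py 643.5 130.7 32 29 1 5
```

```text
t 5.15 p [641.  132.5  95.7] phi 29.3 tilt [ -0.1   0.  -57.3] q [-0.2  0.5 -0.1  1.8  0.1  0.9 -1.4] w 0.64 g 63.5 d [  2.5  -1.8 -63.7] roll 0.3
{"translation":[0.1,0.3,7.1],"roll":0.0,"fingers":1},
{"translation":[0.3,0.6,14.1],"roll":0.1,"fingers":1},
{"translation":[0.4,0.9,21.2],"roll":0.1,"fingers":1},
{"translation":[0.3,0.6,14.1],"roll":0.1,"fingers":1},
{"translation":[0.1,0.3,7.1],"roll":0.0,"fingers":1},
```

Request:
servo_tool --targets '[{"translation": [0.5,1,10],"roll": 0,"fingers": 1},{"translation": [0.5,1,18],"roll": 0,"fingers": 1},{"translation": [0,0.7,20],"roll": 0,"fingers": 1},{"translation": [0,0,11],"roll": 0,"fingers": 1},{"translation": [0,0,0],"roll": 0,"fingers": 1}]'

```text
clock: 5.78
eef_pos: [643.1, 128.5, 36.0]
orientation: [[0.873, 0.487, -0.002], [0.487, -0.873, -0.0], [-0.002, -0.001, -1.0]]
contact_force: [-0.8, 0.4, 0.0]
grip_width: 0.638
grasp_force: 63.5
```

```bash
python3 plan.py 643.5 130.7 31 29 1 5
```

```text
t 5.78 p [643.1 128.5  36. ] phi 29.2 tilt [ -0.1  -0.  -57.3] q [-0.2  0.6 -0.1  1.8  0.1  0.8 -1.4] w 0.64 g 63.5 d [ 0.4  2.2 -5. ] roll 0.2
{"translation":[0.2,-0.2,0.6],"roll":0.0,"fingers":1},
{"translation":[0.3,-0.4,1.1],"roll":0.0,"fingers":1},
{"translation":[0.5,-0.6,1.7],"roll":0.1,"fingers":1},
{"translation":[0.3,-0.4,1.1],"roll":0.0,"fingers":1},
{"translation":[0.2,-0.2,0.6],"roll":0.0,"fingers":1},
```

Request:
servo_tool --targets '[{"translation": [1,-1,2],"roll": 0,"fingers": 1},{"translation": [0.5,-0.5,2],"roll": 0,"fingers": 1},{"translation": [0,0,0.5],"roll": 0,"fingers": 1},{"translation": [0,0,0],"roll": 0,"fingers": 1},{"translation": [0,0,0],"roll": 0,"fingers": 1}]'

```text
clock: 6.4
eef_pos: [644.4, 131.0, 33.0]
orientation: [[0.873, 0.488, 0.0], [0.488, -0.873, 0.0], [0.0, 0.0, -1.0]]
contact_force: [-0.3, -0.4, -1.4]
grip_width: 0.643
grasp_force: 63.5
```

Request:
servo_tool --targets '[{"translation": [0,0,1],"roll": 0,"fingers": 1},{"translation": [0,0,1],"roll": 0,"fingers": 1},{"translation": [0,0,0],"roll": 0,"fingers": 1},{"translation": [0,0,0],"roll": 0,"fingers": 1},{"translation": [0,0,0],"roll": 0,"fingers": 1}]'

```text
clock: 7.02
eef_pos: [644.4, 131.0, 30.9]
orientation: [[0.873, 0.488, 0.0], [0.488, -0.873, 0.0], [0.0, -0.0, -1.0]]
contact_force: [-0.1, -0.9, 1.5]
grip_width: 0.639
grasp_force: 63.6
```

Request:
servo_tool --targets '[{"translation": [0,0,0],"roll": 0,"fingers": 0},{"translation": [0,0,0],"roll": 0,"fingers": 0},{"translation": [0,0,0],"roll": 0,"fingers": 0},{"translation": [0,0,-10],"roll": 0,"fingers": 0},{"translation": [0,0,-30],"roll": 0,"fingers": 0}]'

```text
clock: 7.65
eef_pos: [643.5, 130.8, 70.6]
orientation: [[0.873, 0.488, -0.002], [0.488, -0.873, -0.001], [-0.002, -0.001, -1.0]]
contact_force: [0.0, -0.0, -0.1]
grip_width: 0.995
grasp_force: 0.0
```

Request:
servo_tool --targets '[{"translation": [0,0,-40],"roll": 0,"fingers": 0},{"translation": [0,0,-40],"roll": 0,"fingers": 0},{"translation": [-17,0,-10],"roll": 0,"fingers": 0},{"translation": [-35,0,0],"roll": 0,"fingers": 0},{"translation": [-50,0,0],"roll": 0,"fingers": 0}]'

```text
clock: 8.28
eef_pos: [554.1, 80.9, 160.7]
orientation: [[0.873, 0.488, 0.0], [0.488, -0.873, 0.0], [0.0, -0.0, -1.0]]
contact_force: [-0.1, -0.1, -0.3]
grip_width: 1.003
grasp_force: 0.0
```

```bash
python3 plan.py 424 -9 130 35.5 0 5; python3 - <<'E'
from h import *
for n in("top","scene"):
    p,d=optics.snapshot(n); W=cloud(n,d)
    for a,b in((48,64),):
        Q=top(W,(646,132),45,a,b); print(n,len(Q)); 
        if len(Q)>5: print(*rect(Q),Q.mean(0),np.percentile(Q[:,2],[5,50,95]))
    Q=top(W,(424,-9),45,20,34);print("block",len(Q)); 
    if len(Q)>5: print(*rect(Q))
    cv2.imwrite(f"pics/s2_{n}.png",p)
E
```

```text
t 8.28 p [554.1  80.9 160.7] phi 29.2 tilt [  0.    0.  -57.3] q [-0.1  0.3 -0.2  1.9  0.1  0.9 -1.4] w 1.00 g 0.0 d [-130.1  -89.9  -30.7] roll -6.3
{"translation":[-17.5,1.7,3.4],"roll":-0.7,"fingers":0},
{"translation":[-35.0,2.9,6.8],"roll":-1.4,"fingers":0},
{"translation":[-52.6,3.1,10.2],"roll":-2.1,"fingers":0},
{"translation":[-35.1,0.8,6.8],"roll":-1.4,"fingers":0},
{"translation":[-17.6,-0.0,3.4],"roll":-0.7,"fingers":0},
top 0
block 0
scene 1042
[646.3 132.7] [57.  56.1] 29.688318252563477 [647.7 134.   56.3] [53.4 56.5 58.6]
block 226
[430.5  -4.7] [40.3 42.2] 35.03432083129883
```

Request:
servo_tool --targets '[{"translation": [-17,2,3],"roll": -0.7,"fingers": 0},{"translation": [-35,3,7],"roll": -1.4,"fingers": 0},{"translation": [-53,3,10],"roll": -2.1,"fingers": 0},{"translation": [-35,1,7],"roll": -1.4,"fingers": 0},{"translation": [-18,0,3],"roll": -0.7,"fingers": 0}]'

```text
clock: 9.0
eef_pos: [423.6, -10.4, 130.4]
orientation: [[0.814, 0.58, -0.001], [0.58, -0.814, -0.0], [-0.001, -0.0, -1.0]]
contact_force: [1.3, 0.6, 0.3]
grip_width: 0.999
grasp_force: 0.0
```

```bash
python3 plan.py 424 -9 4 35.5 0 7
```

```text
t 9.00 p [423.6 -10.4 130.4] phi 35.5 tilt [ -0.   -0.  -57.3] q [ 0.   0.2 -0.2  2.2  0.   0.8 -1.1] w 1.00 g 0.0 d [   0.4    1.4 -126.4] roll -0.0
{"translation":[0.1,-0.1,8.4],"roll":-0.0,"fingers":0},
{"translation":[0.2,-0.1,16.9],"roll":-0.0,"fingers":0},
{"translation":[0.2,-0.2,25.3],"roll":-0.0,"fingers":0},
{"translation":[0.2,-0.2,25.3],"roll":-0.0,"fingers":0},
{"translation":[0.2,-0.2,25.3],"roll":-0.0,"fingers":0},
{"translation":[0.2,-0.1,16.9],"roll":-0.0,"fingers":0},
{"translation":[0.1,-0.1,8.4],"roll":-0.0,"fingers":0},
```

Request:
servo_tool --targets '[{"translation": [0.5,0,10],"roll": 0,"fingers": 0},{"translation": [0.5,-0.5,20],"roll": 0,"fingers": 0},{"translation": [0,-0.5,30],"roll": 0,"fingers": 0},{"translation": [0,0,25],"roll": 0,"fingers": 0},{"translation": [0,0,20],"roll": 0,"fingers": 0}]'

```text
clock: 9.62
eef_pos: [426.5, -6.8, 24.4]
orientation: [[0.814, 0.581, -0.0], [0.581, -0.814, 0.001], [0.0, -0.001, -1.0]]
contact_force: [0.7, -0.1, -0.2]
grip_width: 1.003
grasp_force: 0.0
```

Request:
servo_tool --targets '[{"translation": [0,0,14],"roll": 0,"fingers": 0},{"translation": [0,0,7],"roll": 0,"fingers": 0},{"translation": [0,0,0],"roll": 0,"fingers": 0},{"translation": [0,0,0],"roll": 0,"fingers": 0},{"translation": [0,0,0],"roll": 0,"fingers": 0}]'

```text
clock: 10.25
eef_pos: [426.0, -7.8, 5.4]
orientation: [[0.814, 0.58, 0.001], [0.58, -0.814, 0.0], [0.001, 0.001, -1.0]]
contact_force: [0.1, 0.1, 0.1]
grip_width: 1.006
grasp_force: 0.0
```

Request:
servo_tool --targets '[{"translation": [-2,0,1],"roll": 0,"fingers": 0},{"translation": [0,0,0],"roll": 0,"fingers": 0},{"translation": [0,0,0],"roll": 0,"fingers": 1},{"translation": [0,0,0],"roll": 0,"fingers": 1},{"translation": [0,0,0],"roll": 0,"fingers": 1}]'

```text
clock: 10.88
eef_pos: [424.0, -9.0, 4.1]
orientation: [[0.814, 0.58, -0.0], [0.58, -0.814, 0.0], [0.0, -0.0, -1.0]]
contact_force: [-2.2, -1.1, 6.3]
grip_width: 0.48
grasp_force: 59.7
```

Request:
servo_tool --targets '[{"translation": [0,0,0],"roll": 0,"fingers": 1},{"translation": [0,0,0],"roll": 0,"fingers": 1},{"translation": [0,0,0],"roll": 0,"fingers": 1},{"translation": [0,0,0],"roll": 0,"fingers": 1},{"translation": [0,0,0],"roll": 0,"fingers": 1}]'

```text
clock: 11.5
eef_pos: [424.0, -9.0, 4.1]
orientation: [[0.814, 0.58, 0.0], [0.58, -0.814, 0.0], [0.0, 0.0, -1.0]]
contact_force: [-2.8, -0.5, 9.9]
grip_width: 0.48
grasp_force: 60.0
```

Request:
servo_tool --targets '[{"translation": [0,0,-10],"roll": 0,"fingers": 1},{"translation": [0,0,-22],"roll": 0,"fingers": 1},{"translation": [0,0,-35],"roll": 0,"fingers": 1},{"translation": [0,0,-32],"roll": 0,"fingers": 1},{"translation": [0,0,-20],"roll": 0,"fingers": 1}]'

```text
clock: 12.12
eef_pos: [424.3, -9.0, 124.8]
orientation: [[0.814, 0.58, 0.002], [0.58, -0.814, 0.0], [0.002, 0.001, -1.0]]
contact_force: [-0.2, -0.5, -0.9]
grip_width: 0.481
grasp_force: 61.1
```

```bash
python3 plan.py 646.4 132.3 120 35.5 1 10
```

```text
t 12.12 p [424.3  -9.  124.8] phi 35.5 tilt [  0.1   0.  -57.3] q [ 0.   0.2 -0.2  2.2  0.   0.7 -1.1] w 0.48 g 61.1 d [222.1 141.3  -4.8] roll -0.0
{"translation":[11.0,0.6,0.2],"roll":-0.0,"fingers":1},
{"translation":[21.9,1.2,0.4],"roll":-0.0,"fingers":1},
{"translation":[32.9,1.7,0.6],"roll":-0.0,"fingers":1},
{"translation":[32.9,1.7,0.6],"roll":-0.0,"fingers":1},
{"translation":[32.9,1.7,0.6],"roll":-0.0,"fingers":1},
{"translation":[32.9,1.7,0.6],"roll":-0.0,"fingers":1},
{"translation":[32.9,1.7,0.6],"roll":-0.0,"fingers":1},
{"translation":[32.9,1.7,0.6],"roll":-0.0,"fingers":1},
{"translation":[21.9,1.2,0.4],"roll":-0.0,"fingers":1},
{"translation":[11.0,0.6,0.2],"roll":-0.0,"fingers":1},
```

Request:
servo_tool --targets '[{"translation": [11,0.6,0],"roll": 0,"fingers": 1},{"translation": [22,1.2,0],"roll": 0,"fingers": 1},{"translation": [33,1.7,0],"roll": 0,"fingers": 1},{"translation": [33,1.7,0],"roll": 0,"fingers": 1},{"translation": [33,1.7,0],"roll": 0,"fingers": 1}]'

```text
clock: 12.75
eef_pos: [536.3, 63.0, 121.8]
orientation: [[0.814, 0.581, -0.001], [0.581, -0.814, 0.0], [-0.001, -0.001, -1.0]]
contact_force: [-0.4, -0.4, -0.6]
grip_width: 0.475
grasp_force: 61.1
```

Request:
servo_tool --targets '[{"translation": [33,1.7,0],"roll": 0,"fingers": 1},{"translation": [33,1.7,0],"roll": 0,"fingers": 1},{"translation": [33,1.7,0],"roll": 0,"fingers": 1},{"translation": [22,1.2,0],"roll": 0,"fingers": 1},{"translation": [10,0.5,0],"roll": 0,"fingers": 1}]'

```text
clock: 13.38
eef_pos: [646.4, 133.6, 121.4]
orientation: [[0.814, 0.581, -0.001], [0.581, -0.814, 0.0], [-0.001, -0.001, -1.0]]
contact_force: [-0.6, 0.2, -1.4]
grip_width: 0.481
grasp_force: 61.2
```

Request:
servo_tool --targets '[{"translation": [0,0,10],"roll": 0,"fingers": 1},{"translation": [0,0,20],"roll": 0,"fingers": 1},{"translation": [0,0,16],"roll": 0,"fingers": 1},{"translation": [0,0,10],"roll": 0,"fingers": 1},{"translation": [0,0,0],"roll": 0,"fingers": 1}]'

```text
clock: 14.0
eef_pos: [645.5, 132.2, 65.9]
orientation: [[0.814, 0.58, -0.001], [0.58, -0.814, -0.0], [-0.001, -0.001, -1.0]]
contact_force: [-1.1, -0.8, -0.2]
grip_width: 0.479
grasp_force: 61.1
```

```bash
python3 plan.py 646.4 132.3 61 35.5 1 3
```

```text
t 14.00 p [645.5 132.2  65.9] phi 35.5 tilt [ -0.1  -0.  -57.3] q [-0.2  0.6 -0.2  1.8  0.1  0.8 -1.4] w 0.48 g 61.1 d [ 0.9  0.1 -4.9] roll -0.0
{"translation":[0.2,0.1,1.2],"roll":-0.0,"fingers":1},
{"translation":[0.4,0.2,2.4],"roll":-0.0,"fingers":1},
{"translation":[0.2,0.1,1.2],"roll":-0.0,"fingers":1},
```

Request:
servo_tool --targets '[{"translation": [0.5,0,1],"roll": 0,"fingers": 1},{"translation": [0,0,2],"roll": 0,"fingers": 1},{"translation": [0,0,1],"roll": 0,"fingers": 1},{"translation": [0,0,0.5],"roll": 0,"fingers": 1},{"translation": [0,0,0],"roll": 0,"fingers": 1}]'

```text
clock: 14.62
eef_pos: [646.5, 132.8, 62.4]
orientation: [[0.814, 0.58, 0.0], [0.58, -0.814, 0.0], [0.0, -0.0, -1.0]]
contact_force: [-0.2, -0.0, -0.6]
grip_width: 0.476
grasp_force: 61.2
```

Request:
servo_tool --targets '[{"translation": [0,0,0],"roll": 0,"fingers": 1},{"translation": [0,0,0],"roll": 0,"fingers": 1},{"translation": [0,0,0],"roll": 0,"fingers": 1},{"translation": [0,0,0],"roll": 0,"fingers": 1},{"translation": [0,0,0],"roll": 0,"fingers": 1}]'

```text
clock: 15.25
eef_pos: [646.5, 132.8, 62.3]
orientation: [[0.814, 0.58, -0.0], [0.58, -0.814, 0.0], [-0.0, -0.0, -1.0]]
contact_force: [-0.1, -0.6, -0.9]
grip_width: 0.48
grasp_force: 61.2
```

Request:
servo_tool --targets '[{"translation": [0,0,1],"roll": 0,"fingers": 1},{"translation": [0,0,1],"roll": 0,"fingers": 1},{"translation": [0,0,0],"roll": 0,"fingers": 1},{"translation": [0,0,0],"roll": 0,"fingers": 1},{"translation": [0,0,0],"roll": 0,"fingers": 1}]'

```text
clock: 15.88
eef_pos: [646.5, 132.8, 60.3]
orientation: [[0.814, 0.58, -0.0], [0.58, -0.814, 0.0], [0.0, -0.0, -1.0]]
contact_force: [0.8, -0.6, -0.7]
grip_width: 0.479
grasp_force: 61.3
```

Request:
servo_tool --targets '[{"translation": [0,0,0.3],"roll": 0,"fingers": 1},{"translation": [0,0,0],"roll": 0,"fingers": 0},{"translation": [0,0,0],"roll": 0,"fingers": 0},{"translation": [0,0,0],"roll": 0,"fingers": 0},{"translation": [0,0,-8],"roll": 0,"fingers": 0}]'

```text
clock: 16.5
eef_pos: [646.1, 132.7, 67.8]
orientation: [[0.814, 0.58, -0.001], [0.58, -0.814, -0.0], [-0.001, -0.0, -1.0]]
contact_force: [-0.3, -0.2, 0.3]
grip_width: 1.001
grasp_force: 0.0
```

Request:
servo_tool --targets '[{"translation": [0,0,-25],"roll": 0,"fingers": 0},{"translation": [0,0,-40],"roll": 0,"fingers": 0},{"translation": [0,0,-40],"roll": 0,"fingers": 0},{"translation": [0,0,-20],"roll": 0,"fingers": 0},{"translation": [0,0,0],"roll": 0,"fingers": 0}]'

```text
clock: 17.12
eef_pos: [647.1, 132.9, 194.5]
orientation: [[0.814, 0.58, 0.002], [0.58, -0.814, 0.001], [0.002, 0.001, -1.0]]
contact_force: [0.4, 0.6, -0.3]
grip_width: 1.0
grasp_force: 0.0
```

```bash
python3 plan.py 573 340 165 104 0 10
```

```text
t 17.12 p [647.1 132.9 194.5] phi 35.5 tilt [  0.1   0.  -57.3] q [-0.2  0.4 -0.2  1.7  0.1  1.  -1.3] w 1.00 g 0.0 d [-74.1 207.1 -29.5] roll -68.5
{"translation":[2.5,-8.8,1.2],"roll":-2.9,"fingers":0},
{"translation":[5.9,-17.4,2.5],"roll":-5.7,"fingers":0},
{"translation":[11.3,-25.0,3.7],"roll":-8.6,"fingers":0},
{"translation":[14.9,-23.1,3.7],"roll":-8.6,"fingers":0},
{"translation":[18.2,-20.6,3.7],"roll":-8.6,"fingers":0},
{"translation":[21.1,-17.7,3.7],"roll":-8.6,"fingers":0},
{"translation":[23.5,-14.3,3.7],"roll":-8.6,"fingers":0},
{"translation":[25.3,-10.7,3.7],"roll":-8.6,"fingers":0},
{"translation":[17.8,-4.5,2.5],"roll":-5.7,"fingers":0},
{"translation":[9.1,-1.4,1.2],"roll":-2.9,"fingers":0},
```

Request:
servo_tool --targets '[{"translation": [2,-9,0],"roll": -3,"fingers": 0},{"translation": [6,-17,2],"roll": -6,"fingers": 0},{"translation": [11,-25,4],"roll": -8.5,"fingers": 0},{"translation": [15,-23,4],"roll": -8.5,"fingers": 0},{"translation": [18,-21,4],"roll": -8.5,"fingers": 0}]'

```text
clock: 17.75
eef_pos: [606.8, 236.8, 177.3]
orientation: [[0.335, 0.942, -0.002], [0.942, -0.335, -0.0], [-0.001, -0.002, -1.0]]
contact_force: [1.0, -1.0, 0.6]
grip_width: 1.0
grasp_force: 0.0
```

Request:
servo_tool --targets '[{"translation": [21,-18,4],"roll": -8.5,"fingers": 0},{"translation": [23,-14,4],"roll": -8.5,"fingers": 0},{"translation": [25,-11,4],"roll": -8.5,"fingers": 0},{"translation": [18,-4,2],"roll": -6,"fingers": 0},{"translation": [9,-1,1],"roll": -2.5,"fingers": 0}]'

```text
clock: 18.38
eef_pos: [569.6, 339.7, 162.5]
orientation: [[-0.246, 0.969, -0.002], [0.969, 0.246, -0.0], [0.0, -0.002, -1.0]]
contact_force: [1.5, 0.0, -0.5]
grip_width: 1.0
grasp_force: 0.0
```

```bash
python3 plan.py 573 340 46 104 0 7;  python3 - <<'E'
from h import *
for n in("top","scene"):
    p,d=optics.snapshot(n); W=cloud(n,d)
    for nm,xy,r,a,b in(("blk",(646,132),45,78,88),("head",(646,132),45,89.5,98),("case",(646,132),45,50,62),("clock",(573,340),60,70,90)):
        Q=top(W,xy,r,a,b)
        if len(Q)>5: print(n,nm,len(Q),*rect(Q),Q.mean(0))
    cv2.imwrite(f"pics/s3_{n}.png",p)
E
```

```text
t 18.38 p [569.6 339.7 162.5] phi 104.3 tilt [ -0.1  -0.  -57.3] q [-0.3  0.5 -0.5  1.7  0.3  1.  -0.6] w 1.00 g 0.0 d [   3.4    0.3 -116.5] roll 0.3
{"translation":[-0.0,0.2,7.8],"roll":0.0,"fingers":0},
{"translation":[-0.1,0.4,15.5],"roll":0.0,"fingers":0},
{"translation":[-0.1,0.7,23.3],"roll":0.1,"fingers":0},
{"translation":[-0.1,0.7,23.3],"roll":0.1,"fingers":0},
{"translation":[-0.1,0.7,23.3],"roll":0.1,"fingers":0},
{"translation":[-0.1,0.4,15.5],"roll":0.0,"fingers":0},
{"translation":[-0.0,0.2,7.8],"roll":0.0,"fingers":0},
top blk 243 [645.5 132.4] [55.2 42. ] 35.34836959838867 [641.7 129.9  84. ]
top head 227 [642.7 131.9] [41.2 33.9] 4.022271156311035 [644.7 132.1  93.2]
top case 116 [639.4 128.6] [44.  55.9] 31.348995208740234 [636.5 128.2  56.2]
top clock 137 [584.3 325.6] [24.4 33.8] 9.447063446044922 [587.  323.8  79.8]
scene blk 457 [647.  133.7] [53.2 41.9] 35.111976623535156 [651.8 138.   84.2]
scene head 428 [647.2 133.4] [35.7 34.7] 42.307437896728516 [647.5 133.8  93.4]
scene case 215 [650.8 136. ] [45.6 56.9] 34.54684829711914 [652.4 141.6  56.1]
scene clock 977 [574.1 341.2] [42.5 64.2] 14.205936431884766 [581.2 336.9  80.6]
```

View pics/s3_scene.png

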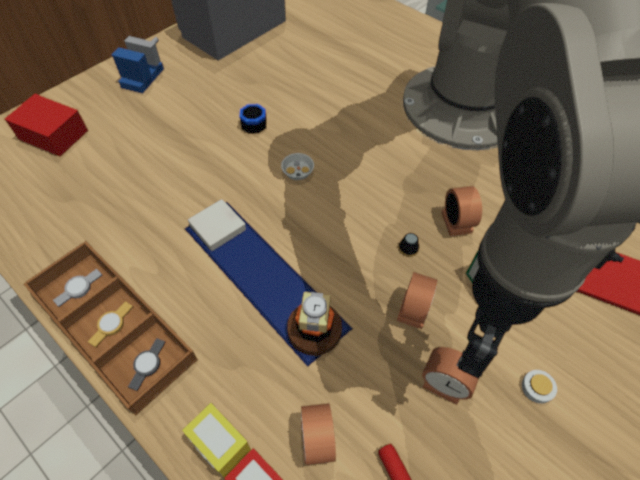

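The block sits square on the case on the walnut plinth at (316,315). The gripper is above the clock at (450,372).

Request:
servo_tool --targets '[{"translation": [0,1,8],"roll": 0,"fingers": 0},{"translation": [0,1,15],"roll": 0,"fingers": 0},{"translation": [0,1,23],"roll": 0,"fingers": 0},{"translation": [0,0,23],"roll": 0,"fingers": 0},{"translation": [0,0,23],"roll": 0,"fingers": 0}]'

```text
clock: 19.1
eef_pos: [573.8, 338.6, 69.8]
orientation: [[-0.241, 0.97, -0.001], [0.97, 0.241, -0.001], [-0.0, -0.001, -1.0]]
contact_force: [0.4, -1.1, 0.4]
grip_width: 1.0
grasp_force: 0.0
```

Request:
servo_tool --targets '[{"translation": [0,0,15],"roll": 0,"fingers": 0},{"translation": [0,0,8],"roll": 0,"fingers": 0},{"translation": [0,0,0],"roll": 0,"fingers": 0},{"translation": [0,0,0],"roll": 0,"fingers": 0},{"translation": [0,0,0],"roll": 0,"fingers": 0}]'

```text
clock: 19.73
eef_pos: [574.5, 339.4, 49.8]
orientation: [[-0.242, 0.97, 0.001], [0.97, 0.242, 0.001], [0.0, 0.001, -1.0]]
contact_force: [-0.6, 0.3, 0.4]
grip_width: 0.998
grasp_force: 0.0
```

Request:
servo_tool --targets '[{"translation": [1,-1.4,1.5],"roll": 0,"fingers": 0},{"translation": [0,0,1.5],"roll": 0,"fingers": 0},{"translation": [0,0,0],"roll": 0,"fingers": 0},{"translation": [0,0,0],"roll": 0,"fingers": 1},{"translation": [0,0,0],"roll": 0,"fingers": 1}]'

```text
clock: 20.35
eef_pos: [572.5, 339.8, 46.1]
orientation: [[-0.242, 0.97, 0.0], [0.97, 0.242, 0.0], [0.0, 0.0, -1.0]]
contact_force: [-0.3, -0.9, -0.5]
grip_width: 0.603
grasp_force: 0.0
```

Request:
servo_tool --targets '[{"translation": [0,0,0],"roll": 0,"fingers": 1},{"translation": [0,0,0],"roll": 0,"fingers": 1},{"translation": [0,0,0],"roll": 0,"fingers": 1},{"translation": [0,0,0],"roll": 0,"fingers": 1},{"translation": [0,0,0],"roll": 0,"fingers": 1}]'

```text
clock: 20.98
eef_pos: [572.6, 339.8, 46.2]
orientation: [[-0.242, 0.97, 0.0], [0.97, 0.242, 0.0], [0.0, 0.0, -1.0]]
contact_force: [-0.5, -0.5, 3.0]
grip_width: 0.458
grasp_force: 60.3
```

Request:
servo_tool --targets '[{"translation": [0,0,-10],"roll": 0,"fingers": 1},{"translation": [0,0,-25],"roll": 0,"fingers": 1},{"translation": [0,0,-40],"roll": 0,"fingers": 1},{"translation": [0,0,-40],"roll": 0,"fingers": 1},{"translation": [0,0,-25],"roll": 0,"fingers": 1}]'

```text
clock: 21.6
eef_pos: [572.6, 340.1, 188.6]
orientation: [[-0.242, 0.97, 0.001], [0.97, 0.242, 0.001], [0.001, 0.002, -1.0]]
contact_force: [-0.0, 0.2, -3.5]
grip_width: 0.464
grasp_force: 60.8
```

```bash
python3 plan.py 617.8 -146.2 180 83 1 15
```

```text
t 21.60 p [572.6 340.1 188.6] phi 104.0 tilt [  0.1   0.1 -57.3] q [-0.3  0.5 -0.5  1.6  0.2  1.1 -0.6] w 0.46 g 60.8 d [  45.2 -486.3   -8.6] roll 21.0
{"translation":[-12.4,-1.9,0.2],"roll":0.5,"fingers":1},
{"translation":[-24.8,-3.5,0.4],"roll":1.1,"fingers":1},
{"translation":[-37.3,-4.6,0.7],"roll":1.6,"fingers":1},
{"translation":[-37.4,-3.6,0.7],"roll":1.6,"fingers":1},
{"translation":[-37.5,-2.5,0.7],"roll":1.6,"fingers":1},
{"translation":[-37.5,-1.5,0.7],"roll":1.6,"fingers":1},
{"translation":[-37.6,-0.4,0.7],"roll":1.6,"fingers":1},
{"translation":[-37.6,0.7,0.7],"roll":1.6,"fingers":1},
{"translation":[-37.5,1.7,0.7],"roll":1.6,"fingers":1},
{"translation":[-37.5,2.8,0.7],"roll":1.6,"fingers":1},
{"translation":[-37.4,3.8,0.7],"roll":1.6,"fingers":1},
{"translation":[-37.2,4.9,0.7],"roll":1.6,"fingers":1},
{"translation":[-37.1,5.9,0.7],"roll":1.6,"fingers":1},
{"translation":[-24.6,4.6,0.4],"roll":1.1,"fingers":1},
{"translation":[-12.3,2.6,0.2],"roll":0.5,"fingers":1},
```

Request:
servo_tool --targets '[{"translation": [-12,-2,0],"roll": 0.5,"fingers": 1},{"translation": [-25,-3.5,0],"roll": 1,"fingers": 1},{"translation": [-37,-4.5,1],"roll": 1.6,"fingers": 1},{"translation": [-37.5,-3.5,1],"roll": 1.6,"fingers": 1},{"translation": [-37.5,-2.5,0],"roll": 1.6,"fingers": 1}]'

```text
clock: 22.22
eef_pos: [586.0, 186.8, 182.4]
orientation: [[-0.131, 0.991, -0.002], [0.991, 0.131, -0.001], [-0.001, -0.002, -1.0]]
contact_force: [0.9, -0.1, -1.7]
grip_width: 0.463
grasp_force: 60.9
```

Request:
servo_tool --targets '[{"translation": [-37.5,-1.5,0],"roll": 1.6,"fingers": 1},{"translation": [-37.5,-0.5,0],"roll": 1.6,"fingers": 1},{"translation": [-37.5,0.5,0],"roll": 1.6,"fingers": 1},{"translation": [-37.5,1.5,1],"roll": 1.6,"fingers": 1},{"translation": [-37.5,3,1],"roll": 1.6,"fingers": 1}]'

```text
clock: 22.85
eef_pos: [603.0, 0.2, 180.6]
orientation: [[0.009, 1.0, -0.002], [1.0, -0.009, -0.001], [-0.001, -0.002, -1.0]]
contact_force: [-0.4, 0.3, -2.5]
grip_width: 0.462
grasp_force: 60.9
```

Request:
servo_tool --targets '[{"translation": [-37.5,4,1],"roll": 1.6,"fingers": 1},{"translation": [-37,5,1],"roll": 1.6,"fingers": 1},{"translation": [-37,6,1],"roll": 1.6,"fingers": 1},{"translation": [-25,4.5,1],"roll": 1,"fingers": 1},{"translation": [-12,2.5,0],"roll": 0.6,"fingers": 1}]'

```text
clock: 23.48
eef_pos: [618.2, -147.8, 177.2]
orientation: [[0.12, 0.993, -0.001], [0.993, -0.12, 0.0], [-0.0, -0.001, -1.0]]
contact_force: [-0.4, 1.7, -2.5]
grip_width: 0.461
grasp_force: 60.8
```

```bash
python3 plan.py 617.8 -146.2 73 83 1 7
```

```text
t 23.48 p [ 618.2 -147.8  177.2] phi 83.1 tilt [ -0.1   0.  -57.3] q [ 0.3  0.4 -0.3  1.7  0.1  1.  -0.1] w 0.46 g 60.8 d [  -0.4    1.6 -104.2] roll 0.1
{"translation":[0.1,-0.0,6.9],"roll":0.0,"fingers":1},
{"translation":[0.2,-0.1,13.9],"roll":0.0,"fingers":1},
{"translation":[0.3,-0.1,20.8],"roll":0.0,"fingers":1},
{"translation":[0.3,-0.1,20.8],"roll":0.0,"fingers":1},
{"translation":[0.3,-0.1,20.8],"roll":0.0,"fingers":1},
{"translation":[0.2,-0.1,13.9],"roll":0.0,"fingers":1},
{"translation":[0.1,-0.0,6.9],"roll":0.0,"fingers":1},
```

Request:
servo_tool --targets '[{"translation": [0,0,7],"roll": 0,"fingers": 1},{"translation": [0,0,14],"roll": 0,"fingers": 1},{"translation": [0,0,21],"roll": 0,"fingers": 1},{"translation": [0,0,21],"roll": 0,"fingers": 1},{"translation": [0,0,21],"roll": 0,"fingers": 1}]'

```text
clock: 24.1
eef_pos: [618.8, -144.4, 92.4]
orientation: [[0.115, 0.993, -0.001], [0.993, -0.115, 0.001], [0.001, -0.001, -1.0]]
contact_force: [0.4, -1.0, -2.6]
grip_width: 0.46
grasp_force: 60.8
```

Request:
servo_tool --targets '[{"translation": [0,0,13],"roll": 0,"fingers": 1},{"translation": [0,0,6],"roll": 0,"fingers": 1},{"translation": [0,0,0],"roll": 0,"fingers": 1},{"translation": [0,0,0],"roll": 0,"fingers": 1},{"translation": [0,0,0],"roll": 0,"fingers": 1}]'

```text
clock: 24.72
eef_pos: [619.4, -145.9, 75.7]
orientation: [[0.117, 0.993, 0.001], [0.993, -0.117, -0.0], [-0.0, 0.001, -1.0]]
contact_force: [-0.2, 1.2, -2.1]
grip_width: 0.462
grasp_force: 60.8
```

Request:
servo_tool --targets '[{"translation": [0,-1.5,3],"roll": 0,"fingers": 1},{"translation": [0,0,3],"roll": 0,"fingers": 1},{"translation": [0,0,2],"roll": 0,"fingers": 1},{"translation": [0,0,0],"roll": 0,"fingers": 1},{"translation": [0,0,0],"roll": 0,"fingers": 1}]'

```text
clock: 25.35
eef_pos: [617.6, -145.6, 67.1]
orientation: [[0.117, 0.993, 0.0], [0.993, -0.117, 0.0], [0.0, 0.0, -1.0]]
contact_force: [-0.8, 0.9, -2.1]
grip_width: 0.459
grasp_force: 60.8
```

Request:
servo_tool --targets '[{"translation": [0,0,0.5],"roll": 0,"fingers": 1},{"translation": [0,0,0.5],"roll": 0,"fingers": 1},{"translation": [0,0,0],"roll": 0,"fingers": 1},{"translation": [0,0,0],"roll": 0,"fingers": 1},{"translation": [0,0,0],"roll": 0,"fingers": 1}]'

```text
clock: 25.98
eef_pos: [617.7, -145.6, 66.2]
orientation: [[0.117, 0.993, 0.0], [0.993, -0.117, 0.0], [0.0, 0.0, -1.0]]
contact_force: [-1.2, -0.6, 2.4]
grip_width: 0.457
grasp_force: 61.1
```

Request:
servo_tool --targets '[{"translation": [0,0,0],"roll": 0,"fingers": 0},{"translation": [0,0,0],"roll": 0,"fingers": 0},{"translation": [0,0,0],"roll": 0,"fingers": 0},{"translation": [0,0,0],"roll": 0,"fingers": 0},{"translation": [0,0,-8],"roll": 0,"fingers": 0}]'

```text
clock: 26.6
eef_pos: [617.2, -145.5, 73.8]
orientation: [[0.117, 0.993, -0.001], [0.993, -0.117, 0.0], [0.0, -0.001, -1.0]]
contact_force: [-1.0, -0.1, 0.1]
grip_width: 0.998
grasp_force: 0.0
```

Request:
servo_tool --targets '[{"translation": [0,0,-20],"roll": 0,"fingers": 0},{"translation": [0,0,-30],"roll": 0,"fingers": 0},{"translation": [0,0,-35],"roll": 0,"fingers": 0},{"translation": [0,0,-25],"roll": 0,"fingers": 0},{"translation": [0,0,-10],"roll": 0,"fingers": 0}]'

```text
clock: 27.22
eef_pos: [618.4, -145.7, 196.9]
orientation: [[0.117, 0.993, 0.003], [0.993, -0.117, -0.001], [-0.0, 0.003, -1.0]]
contact_force: [-0.6, -1.0, -0.3]
grip_width: 0.997
grasp_force: 0.0
```

```bash
python3 plan.py 374.8 298 150 65.7 0 15
```

```text
t 27.23 p [ 618.4 -145.7  196.9] phi 83.3 tilt [  0.2  -0.  -57.3] q [ 0.3  0.4 -0.3  1.7  0.1  1.  -0.1] w 1.00 g 0.0 d [-243.6  443.7  -46.9] roll 17.6
{"translation":[10.6,-7.5,1.2],"roll":0.5,"fingers":0},
{"translation":[21.0,-15.2,2.4],"roll":0.9,"fingers":0},
{"translation":[31.2,-23.3,3.6],"roll":1.4,"fingers":0},
{"translation":[30.6,-24.1,3.6],"roll":1.4,"fingers":0},
{"translation":[30.0,-24.8,3.6],"roll":1.4,"fingers":0},
{"translation":[29.4,-25.5,3.6],"roll":1.4,"fingers":0},
{"translation":[28.8,-26.2,3.6],"roll":1.4,"fingers":0},
{"translation":[28.2,-26.9,3.6],"roll":1.4,"fingers":0},
{"translation":[27.6,-27.5,3.6],"roll":1.4,"fingers":0},
{"translation":[26.9,-28.2,3.6],"roll":1.4,"fingers":0},
{"translation":[26.2,-28.8,3.6],"roll":1.4,"fingers":0},
{"translation":[25.5,-29.4,3.6],"roll":1.4,"fingers":0},
{"translation":[24.8,-30.0,3.6],"roll":1.4,"fingers":0},
{"translation":[16.1,-20.4,2.4],"roll":0.9,"fingers":0},
{"translation":[7.9,-10.3,1.2],"roll":0.5,"fingers":0},
```

Request:
servo_tool --targets '[{"translation": [10.5,-7.5,1],"roll": 0.5,"fingers": 0},{"translation": [21,-15,2],"roll": 1,"fingers": 0},{"translation": [31,-23,3],"roll": 1.4,"fingers": 0},{"translation": [30.5,-24,3],"roll": 1.4,"fingers": 0},{"translation": [30,-25,3],"roll": 1.4,"fingers": 0}]'

```text
clock: 27.85
eef_pos: [541.5, -7.6, 180.8]
orientation: [[0.216, 0.976, -0.002], [0.976, -0.216, 0.0], [-0.0, -0.002, -1.0]]
contact_force: [-0.3, 0.3, 0.4]
grip_width: 1.003
grasp_force: 0.0
```

Request:
servo_tool --targets '[{"translation": [29.5,-25.5,3],"roll": 1.4,"fingers": 0},{"translation": [29,-26,4],"roll": 1.4,"fingers": 0},{"translation": [28,-27,4],"roll": 1.4,"fingers": 0},{"translation": [27.5,-27.5,4],"roll": 1.4,"fingers": 0},{"translation": [27,-28,4],"roll": 1.4,"fingers": 0}]'

```text
clock: 28.48
eef_pos: [449.0, 163.1, 162.0]
orientation: [[0.333, 0.943, -0.001], [0.943, -0.333, -0.0], [-0.001, -0.001, -1.0]]
contact_force: [0.7, 0.2, -0.5]
grip_width: 0.997
grasp_force: 0.0
```

Request:
servo_tool --targets '[{"translation": [26,-29,4],"roll": 1.4,"fingers": 0},{"translation": [25.5,-29.5,4],"roll": 1.4,"fingers": 0},{"translation": [25,-30,4],"roll": 1.4,"fingers": 0},{"translation": [16,-20.5,2],"roll": 0.8,"fingers": 0},{"translation": [8,-10.5,1],"roll": 0.5,"fingers": 0}]'

```text
clock: 29.1
eef_pos: [374.6, 300.5, 147.0]
orientation: [[0.42, 0.908, -0.002], [0.908, -0.42, -0.001], [-0.001, -0.001, -1.0]]
contact_force: [0.2, -0.1, -0.3]
grip_width: 0.997
grasp_force: 0.0
```

```bash
python3 plan.py 374.8 298 32 65.7 0 7;  python3 - <<'E'
from h import *
for n in("top","scene"):
    p,d=optics.snapshot(n); W=cloud(n,d)
    for nm,xy,r,a,b in(("clock",(618,-146),60,85,110),("marble",(618,-146),60,14,26),("carton",(375,298),60,66,86),("blk",(646,132),45,78,88)):
        Q=top(W,xy,r,a,b)
        if len(Q)>5: print(n,nm,len(Q),*rect(Q),Q.mean(0))
    cv2.imwrite(f"pics/s4_{n}.png",p)
E
```

```text
t 29.10 p [374.6 300.5 147. ] phi 65.2 tilt [ -0.1  -0.  -57.3] q [-0.3  0.2 -0.5  2.1  0.2  0.8 -1.4] w 1.00 g 0.0 d [   0.2   -2.5 -115. ] roll -0.5
{"translation":[-0.1,0.1,7.7],"roll":-0.0,"fingers":0},
{"translation":[-0.3,0.2,15.3],"roll":-0.1,"fingers":0},
{"translation":[-0.4,0.2,23.0],"roll":-0.1,"fingers":0},
{"translation":[-0.4,0.2,23.0],"roll":-0.1,"fingers":0},
{"translation":[-0.4,0.2,23.0],"roll":-0.1,"fingers":0},
{"translation":[-0.3,0.2,15.3],"roll":-0.1,"fingers":0},
{"translation":[-0.1,0.1,7.7],"roll":-0.0,"fingers":0},
top clock 658 [ 616.8 -144.8] [68.7 41.5] 83.49542999267578 [ 615.5 -143.7   99.4]
top marble 353 [ 616.2 -146.7] [78.4 76.9] 81.93111419677734 [ 592.1 -140.8   19.9]
top carton 921 [374.  296.9] [74.4 50.6] 66.38587188720703 [373.2 294.9  76.2]
top blk 237 [645.  131.9] [54.6 42. ] 35.6373405456543 [641.4 130.1  84.2]
scene clock 792 [ 618.6 -141.9] [65.2 42.7] 83.1819839477539 [ 621.7 -134.4   99.4]
scene marble 675 [ 618.1 -144.7] [79.6 78.8] 82.54446411132812 [ 632.  -133.    19.9]
scene carton 1317 [375.7 298.3] [75.8 52.4] 66.23177337646484 [380.1 300.3  75.5]
scene blk 449 [647.1 133.6] [53.6 42. ] 35.576416015625 [651.3 138.   84.3]
```

View pics/s4_scene.png

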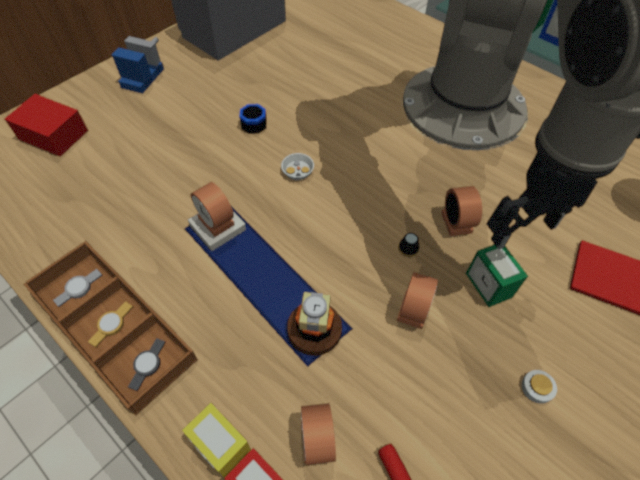

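The clock stands upright on the marble plinth at (213,215), about 2 mm off centre, and the block and case are still stacked at (316,315). The gripper is over the carton at (497,273).

Request:
servo_tool --targets '[{"translation": [-1,0.5,8],"roll": -0.5,"fingers": 0},{"translation": [-1,0.5,15],"roll": 0,"fingers": 0},{"translation": [0,0,23],"roll": 0,"fingers": 0},{"translation": [0,0,23],"roll": 0,"fingers": 0},{"translation": [0,0,23],"roll": 0,"fingers": 0}]'

```text
clock: 29.82
eef_pos: [376.8, 296.2, 54.3]
orientation: [[0.414, 0.91, -0.001], [0.91, -0.414, -0.0], [-0.001, -0.001, -1.0]]
contact_force: [0.1, 0.3, -0.2]
grip_width: 1.001
grasp_force: 0.0
```

Request:
servo_tool --targets '[{"translation": [0,0,15],"roll": 0,"fingers": 0},{"translation": [0,0,8],"roll": 0,"fingers": 0},{"translation": [0,0,0],"roll": 0,"fingers": 0},{"translation": [0,0,0],"roll": 0,"fingers": 0},{"translation": [0,0,0],"roll": 0,"fingers": 0}]'

```text
clock: 30.45
eef_pos: [377.3, 297.5, 33.6]
orientation: [[0.413, 0.911, 0.001], [0.911, -0.413, 0.001], [0.001, 0.001, -1.0]]
contact_force: [-0.1, 0.1, 0.3]
grip_width: 0.995
grasp_force: 0.0
```

Request:
servo_tool --targets '[{"translation": [-0.8,-2.3,1],"roll": 0,"fingers": 0},{"translation": [0,0,0],"roll": 0,"fingers": 0},{"translation": [0,0,0],"roll": 0,"fingers": 1},{"translation": [0,0,0],"roll": 0,"fingers": 1},{"translation": [0,0,0],"roll": 0,"fingers": 1}]'

```text
clock: 31.08
eef_pos: [374.6, 297.5, 32.2]
orientation: [[0.413, 0.911, 0.0], [0.911, -0.413, 0.0], [0.0, 0.0, -1.0]]
contact_force: [-1.5, -0.0, 5.2]
grip_width: 0.577
grasp_force: 62.1
```

Request:
servo_tool --targets '[{"translation": [0,0,0],"roll": 0,"fingers": 1},{"translation": [0,0,0],"roll": 0,"fingers": 1},{"translation": [0,0,0],"roll": 0,"fingers": 1},{"translation": [0,0,0],"roll": 0,"fingers": 1},{"translation": [0,0,0],"roll": 0,"fingers": 1}]'

```text
clock: 31.7
eef_pos: [374.6, 297.5, 32.2]
orientation: [[0.413, 0.911, 0.0], [0.911, -0.413, 0.0], [0.0, 0.0, -1.0]]
contact_force: [-2.2, -0.6, 5.1]
grip_width: 0.577
grasp_force: 62.1
```

Request:
servo_tool --targets '[{"translation": [0,0,-10],"roll": 0,"fingers": 1},{"translation": [0,0,-25],"roll": 0,"fingers": 1},{"translation": [0,0,-40],"roll": 0,"fingers": 1},{"translation": [0,0,-35],"roll": 0,"fingers": 1},{"translation": [0,0,-20],"roll": 0,"fingers": 1}]'

```text
clock: 32.33
eef_pos: [374.8, 297.8, 164.3]
orientation: [[0.413, 0.911, 0.002], [0.911, -0.413, 0.001], [0.002, 0.001, -1.0]]
contact_force: [-0.1, -0.1, -1.8]
grip_width: 0.582
grasp_force: 62.4
```

```bash
python3 plan.py 632 -6.6 150 65.7 1 12
```

```text
t 32.33 p [374.8 297.8 164.3] phi 65.6 tilt [  0.1   0.1 -57.3] q [-0.3  0.2 -0.5  2.1  0.1  0.9 -1.4] w 0.58 g 62.4 d [ 257.2 -304.4  -14.3] roll -0.1
{"translation":[-5.7,12.0,0.5],"roll":-0.0,"fingers":1},
{"translation":[-11.4,24.0,1.0],"roll":-0.0,"fingers":1},
{"translation":[-17.1,36.0,1.4],"roll":-0.0,"fingers":1},
{"translation":[-17.1,36.0,1.4],"roll":-0.0,"fingers":1},
{"translation":[-17.1,36.0,1.4],"roll":-0.0,"fingers":1},
{"translation":[-17.1,36.0,1.4],"roll":-0.0,"fingers":1},
{"translation":[-17.1,36.0,1.4],"roll":-0.0,"fingers":1},
{"translation":[-17.1,36.0,1.4],"roll":-0.0,"fingers":1},
{"translation":[-17.1,36.0,1.4],"roll":-0.0,"fingers":1},
{"translation":[-17.1,36.0,1.4],"roll":-0.0,"fingers":1},
{"translation":[-11.4,24.0,1.0],"roll":-0.0,"fingers":1},
{"translation":[-5.7,12.0,0.5],"roll":-0.0,"fingers":1},
```

Request:
servo_tool --targets '[{"translation": [-6,12,0],"roll": 0,"fingers": 1},{"translation": [-11,24,0],"roll": 0,"fingers": 1},{"translation": [-17,36,0],"roll": 0,"fingers": 1},{"translation": [-17,36,0],"roll": 0,"fingers": 1},{"translation": [-17,36,0],"roll": 0,"fingers": 1}]'

```text
clock: 32.95
eef_pos: [478.1, 173.8, 161.0]
orientation: [[0.414, 0.91, -0.001], [0.91, -0.414, -0.001], [-0.001, -0.001, -1.0]]
contact_force: [0.6, 1.0, -1.2]
grip_width: 0.579
grasp_force: 62.4
```

Request:
servo_tool --targets '[{"translation": [-17,36,0],"roll": 0,"fingers": 1},{"translation": [-17,36,1],"roll": 0,"fingers": 1},{"translation": [-17,36,2],"roll": 0,"fingers": 1},{"translation": [-17,36,2],"roll": 0,"fingers": 1},{"translation": [-17,36,2],"roll": 0,"fingers": 1}]'

```text
clock: 33.58
eef_pos: [606.5, 22.0, 153.7]
orientation: [[0.414, 0.91, -0.002], [0.91, -0.414, -0.0], [-0.001, -0.001, -1.0]]
contact_force: [0.8, 0.9, -1.1]
grip_width: 0.579
grasp_force: 62.4
```

Request:
servo_tool --targets '[{"translation": [-12,24,2],"roll": 0,"fingers": 1},{"translation": [-6,12,5],"roll": 0,"fingers": 1},{"translation": [0,0,20],"roll": 0,"fingers": 1},{"translation": [0,0,25],"roll": 0,"fingers": 1},{"translation": [0,0,25],"roll": 0,"fingers": 1}]'

```text
clock: 34.2
eef_pos: [630.4, -5.3, 76.1]
orientation: [[0.412, 0.911, -0.001], [0.911, -0.412, 0.001], [0.0, -0.001, -1.0]]
contact_force: [0.4, 0.8, -2.7]
grip_width: 0.579
grasp_force: 62.4
```

```bash
python3 plan.py 632 -6.6 36 65.7 1 3
```

```text
t 34.20 p [630.4  -5.3  76.1] phi 65.7 tilt [ -0.1   0.  -57.3] q [ 0.1  0.5 -0.3  1.8  0.2  0.8 -0.7] w 0.58 g 62.4 d [  1.6  -1.3 -40.1] roll -0.0
{"translation":[-0.1,0.5,10.0],"roll":-0.0,"fingers":1},
{"translation":[-0.2,1.0,20.1],"roll":-0.0,"fingers":1},
{"translation":[-0.1,0.5,10.0],"roll":-0.0,"fingers":1},
```

Request:
servo_tool --targets '[{"translation": [0,1,16],"roll": 0,"fingers": 1},{"translation": [0,0,14],"roll": 0,"fingers": 1},{"translation": [0,0,7],"roll": 0,"fingers": 1},{"translation": [0,0,0],"roll": 0,"fingers": 1},{"translation": [0,0,0],"roll": 0,"fingers": 1}]'

```text
clock: 34.83
eef_pos: [633.0, -7.4, 41.7]
orientation: [[0.413, 0.911, 0.001], [0.911, -0.413, 0.0], [0.0, 0.001, -1.0]]
contact_force: [-0.1, 0.3, -1.2]
grip_width: 0.577
grasp_force: 62.4
```

Request:
servo_tool --targets '[{"translation": [0,0,0],"roll": 0,"fingers": 1},{"translation": [0,0,0],"roll": 0,"fingers": 1},{"translation": [0,0,0],"roll": 0,"fingers": 1},{"translation": [0,0,0],"roll": 0,"fingers": 1},{"translation": [0,0,0],"roll": 0,"fingers": 1}]'

```text
clock: 35.45
eef_pos: [632.6, -7.5, 41.0]
orientation: [[0.413, 0.911, 0.0], [0.911, -0.413, 0.0], [0.0, -0.0, -1.0]]
contact_force: [0.5, 1.1, -2.1]
grip_width: 0.582
grasp_force: 62.4
```

Placing height is 32.2, so I go down 8.5 more.

Request:
servo_tool --targets '[{"translation": [0,0,4],"roll": 0,"fingers": 1},{"translation": [0,0,3],"roll": 0,"fingers": 1},{"translation": [0,0,1.5],"roll": 0,"fingers": 1},{"translation": [0,0,0],"roll": 0,"fingers": 1},{"translation": [0,0,0],"roll": 0,"fingers": 1}]'

```text
clock: 36.08
eef_pos: [632.6, -7.4, 32.5]
orientation: [[0.413, 0.911, -0.0], [0.911, -0.413, 0.0], [0.0, -0.0, -1.0]]
contact_force: [0.4, 0.1, -0.8]
grip_width: 0.576
grasp_force: 62.6
```

Request:
servo_tool --targets '[{"translation": [0,0,0.3],"roll": 0,"fingers": 1},{"translation": [0,0,0],"roll": 0,"fingers": 0},{"translation": [0,0,0],"roll": 0,"fingers": 0},{"translation": [0,0,0],"roll": 0,"fingers": 0},{"translation": [0,0,-8],"roll": 0,"fingers": 0}]'

```text
clock: 36.7
eef_pos: [632.2, -7.4, 40.1]
orientation: [[0.413, 0.911, -0.001], [0.911, -0.413, 0.0], [-0.0, -0.001, -1.0]]
contact_force: [-0.2, 0.5, 0.1]
grip_width: 1.003
grasp_force: 0.0
```

Request:
servo_tool --targets '[{"translation": [0,0,-20],"roll": 0,"fingers": 0},{"translation": [0,0,-40],"roll": 0,"fingers": 0},{"translation": [0,0,-40],"roll": 0,"fingers": 0},{"translation": [0,0,-40],"roll": 0,"fingers": 0},{"translation": [0,0,-20],"roll": 0,"fingers": 0}]'

```text
clock: 37.33
eef_pos: [633.4, -7.4, 204.0]
orientation: [[0.413, 0.911, 0.004], [0.911, -0.413, 0.0], [0.002, 0.004, -1.0]]
contact_force: [-0.0, -0.0, -0.5]
grip_width: 0.997
grasp_force: 0.0
```

Request:
servo_tool --targets '[{"translation": [-15,0,0],"roll": 0,"fingers": 0},{"translation": [-30,-15,0],"roll": 0,"fingers": 0},{"translation": [-40,-20,0],"roll": 0,"fingers": 0},{"translation": [-30,-15,0],"roll": 0,"fingers": 0},{"translation": [-15,0,0],"roll": 0,"fingers": 0}]'

```text
clock: 37.95
eef_pos: [531.0, -107.1, 199.4]
orientation: [[0.415, 0.91, -0.002], [0.91, -0.415, -0.0], [-0.001, -0.002, -1.0]]
contact_force: [0.3, -0.8, -0.5]
grip_width: 1.0
grasp_force: 0.0
```

```bash
python3 - <<'E'
from h import *
print(bot.get_obs()["eef_pos"],bot.get_obs()["clock"])
for n in("top","scene"):
    p,d=optics.snapshot(n); W=cloud(n,d)
    for nm,xy,r,a,b in(("clock",(618,-146),60,85,110),("marble",(618,-146),60,14,26),("carton",(632,-7),60,66,86),("blk",(646,132),45,78,88),("case",(646,132),45,50,60),("blue",(377.5,-303),45,28,45),("loupe",(408,146),35,10,45)):
        Q=top(W,xy,r,a,b)
        if len(Q)>5: print(n,nm,len(Q),*rect(Q),Q.mean(0))
    cv2.imwrite(f"pics/s5_{n}.png",p)
E
```

```text
[ 531.  -107.1  199.4] 37.95
top carton 822 [631.6  -7.6] [74.  52.4] 65.60592651367188 [630.3  -7.5  75.9]
top blk 244 [645.  132.1] [54.7 42. ] 35.08356475830078 [641.6 129.9  84. ]
top case 106 [639.4 128.6] [44.3 55.9] 30.61123275756836 [636.7 129.2  55.8]
top loupe 216 [407.  146.1] [37.  32.8] 1.1209434270858765 [406.2 144.3  27.2]
scene clock 799 [ 618.8 -141.9] [66.  42.2] 83.07117462158203 [ 621.8 -134.1   99.2]
scene marble 677 [ 618.2 -145.5] [81.1 78.2] 82.38970947265625 [ 631.8 -132.9   20. ]
scene carton 1247 [633.4  -5.7] [75.5 50.5] 65.689208984375 [635.1  -3.4  76. ]
scene blk 459 [647.  133.6] [53.2 41.9] 35.56126403808594 [651.8 138.   84.2]
scene case 203 [651.3 136.2] [45.1 56.8] 34.10919189453125 [651.7 140.8  55.7]
scene blue 448 [ 378.  -301.9] [57.5 56.5] 40.1467399597168 [ 380.1 -299.5   35.5]
scene loupe 323 [410.8 149.9] [29.3 36.1] 49.206687927246094 [414.1 150.4  25.5]
```

View pics/s5_scene.png

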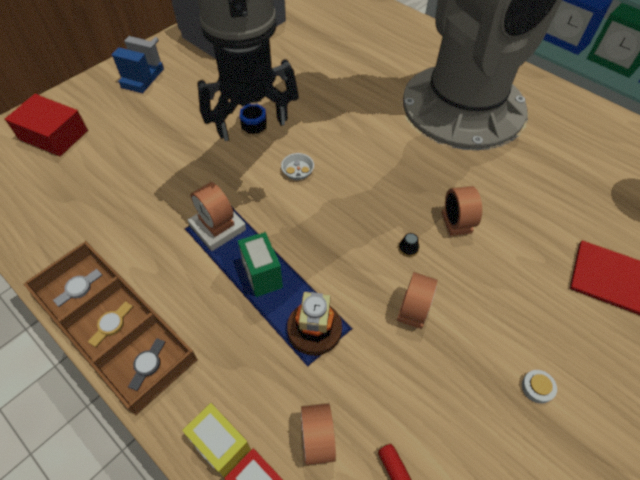

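Everything stands in place within a few millimetres: the clock at (213,213), the carton at (260,265) and the case with its block at (316,315). The blue case and the loupe have not moved, and the gripper touches nothing.

```bash
python3 -c "
from station import bot
print(bot.job_done())"
```

```text
the job is handed in; nothing more can be done
None
```

The job is handed in at about 38 s: by the last camera check every display piece stands upright within a few millimetres of its place, and the blue case and loupe have not moved; no verdict came back.

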